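Sweep two brass pin bushes through the gate into the press feed slot

ROBOT

A 7-joint arm with a two-finger parallel gripper is mounted at the origin on the work surface. World frame = base frame: x ahead of the robot, y to its left, z up, the work surface at z = 0. Lengths are in m, angles in rad, forces in N, time in s.
With the tool pointing down it reaches from about 0.425 to 0.925 m from the base axis. Payload 6.8 kg.
Tool frame: the origin (TCP) lies midway between the tips of the shut fingers; the grasp point (between the pads) lies 19 mm behind it; z points along the fingers, y is the line along which they close (so a half turn about z gives the same grasp; the last joint's range is limited). The gripper opens to 88 mm and grips with 3 to 60 N. Pads are 20 mm wide; open, the fingers measure 115 mm over their backs; the gripper's body (75 mm by 178 mm) begins 61 mm behind the grasp point.
Start: joints at [1.157, 0.477, 0.022, 1.555, -0.011, 1.109, -0.083], TCP at [0.203, -0.644, 0.223] pointing down, gripper open.
Joint ranges: [-2.96, 2.96], [-0.34, 2.1], [-1.41, 1.46], [0.24, 2.44], [-1.37, 4.51], [0.17, 1.92], [-2.96, 2.96]. Speed limits (rad/s): [2.39, 2.39, 3.14, 3.14, 3.14, 3.14, 3.14].

INTERFACE

Orientations are given as a rotation vector (axis times angle).
In Python, from cell import ctrl, grab_frame, calibration gives the robot as it stands.
- The arm moves only by the tool jog_arm, never from a script. Its arguments are lists of equal length, an entry for each row: "translation": the shift along the world's x, y, z in units of 2 cm (1.0 is 2 cm), a list of three; "rotation": the turn, a rotation vector about the world's x, y, z in units of 8 degrees (1.0 is 8 degrees), a list of three; "claw": the opening, from 0 (shut) to 1 (fully open). A call has 1 to 12 rows; each row shifts and turns the commanded pose from where the row before left it; what a row does not reach is not made up. A row lasts 1/10 s, in which the tool goes at most 50 mm and 8.59 degrees, less where a joint would pass 70% of its speed; a pose out of reach is approached as far as the arm can. A call with a number of a shift or a turn outside -1 to 1 is refused whole. A call with a gripper value outside its range is refused whole. The fingers move at their own pace and stop on an object; the grip force is fixed at half the most. Time passes only in rows, so rows that do not move let the fingers close. It gives the time, the measured TCP pose, the force, the opening and the grip force at its end, in the units of the state.
- ctrl.state(): the state, without advancing time (a new reading comes with each control period).
- grab_frame(name): name is "scene" or "top" or "wrist"; returns the picture (420x560x3 uint8, red, green, blue); there is no depth.
- calibration(name): a dict with "intrinsics" (3x3 intrinsics, pixels), "k1" (the pictures are not rectified: a ray, as slopes to the right and down, at radius r is drawn at 1 + k1 r^2 times it, then the intrinsics apply), "R" (3x3) and "t" (3): a world point X has camera coordinates R X + t; the wrist camera has in their place "hand_eye" (4x4, takes a point from camera to tool coordinates, whose origin is the TCP and whose axes are the flange's). Camera axes: x right, y down, z forward; pixel columns grow to the right and rows downward; lengths in m; the calibration is good to about 2 mm. A picture is of the moment at which its call begins: read the wrist's pose just before it. calibration takes no time and is no camera call.
- ctrl.hand_in(): hands the job in; it is judged then, once.
The state is a dict: "clock": time; "joint_positions": joint angles; "qvel": joint speeds; "effort": joint torques, N m; "tool_pos": TCP position; "tool_rot": TCP orientation; "ft_force": force on the tool from outside, world axes, zero at the start; "wrist_torque": the same for the moment, N m; "opening": finger opening in m; "gripper_force": force on a finger pad.
Only numpy, scipy, OpenCV 4.12 (cv2) and the standard library are available. Lean on these libraries where they do the work, as an engineer would, in place of code of your own. Each camera call takes 0.05 s, during which the arm holds its last target. There are 200 camera calls.

TASK

Load the feed tray for the hand press: with your fingertips, sweep the two loose brass bushes one at a time through the narrow red gate into the slot, pushing the first right up to the slot's closed end before the second enters the gate, then pushing the second in until it rests against the first. Only push the bushes along the tray floor, standing upright; do not pick them up or tip them over. Leave the hand press, both latch tongues and the mallet head alone, and finish clear of everything.

Things in the scene. Friction and masses are not known exactly. Their poses are not given: they have to be found in the camera images.
- feed_tray: Fixed grey steel tray on the bench, 279 x 186 mm. Origin on the bench, on the centre line; x points along the sweep, from apron through gate to the slot's closed end; z up. Floor at z 10 mm, all walls 10 mm high (tops at z 20 mm): fingers can pass over them and push a bush's upper part. Apron: x -135 to -20, y +-85 mm. 45 degree funnel walls run from (x -30, y +-85) to (x 35, y +-19.5).
- gate (a point): Middle of the gate's mouth, at floor height; at x 35, y 0, z 10 mm of the tray. The gate is two red blocks, 10 mm high, from x 35 to x 50 mm of the tray, opening 39 mm wide, centred on y = 0. Axes as the tray's.
- slot_end (a point): Foot of the slot's end wall, inner face, mid-width; at x 124, y 0, z 10 mm of the tray. The slot (white floor, level with the apron) runs from x 50 to 124 mm of the tray, 42 mm wide, centred on y = 0. A bush against the end wall has its axis at x 107 mm; a second against the first, at x 73 mm. Axes as the tray's.
- bush_a: Loose upright brass bush (plain cylinder, dark round bore mark on top, no hole to enter), 34 mm diameter, 28 mm high, about 160 g, standing on the apron's +y half. Origin at the centre of its underside; z along its axis. Either bush may go first; they are alike.
- bush_b: Second loose upright brass bush, the same as the first, standing on the apron's -y half. Origin at the centre of its underside; z along its axis.
- iron_press: Bystander: fixed green cast iron hand press to the robot's left of the tray, base 220 x 130 mm, about 320 mm high (ram to 370 mm), with a steel lever and black ball rising to 450 mm on its +y side. Origin at the centre of its underside.
- bent_tongue: Bystander: loose dark steel latch tongue, about 100 x 24 mm, 6 mm thick, bent up at one end to about 23 mm. Origin at the underside near mid-length; x along its length.
- zinc_tongue: Bystander: loose flat pale zinc latch tongue with one round end, 98 x 26 x 7 mm. Origin at the underside near mid-length; x along its length.
- mallet_head: Bystander: loose green rubber mallet head standing on its face, 60 mm diameter, 85 mm high. Origin at the centre of its underside.
Things that resemble listed ones, but are neither listed nor needed, are in the scene too. What is shaped like the bush_a but orange or turquoise is not meant.

How it is judged:
By the outcome, as a careful person would: the job done as asked, in the order asked, and still so for the second after the job is handed in, with the robot touching nothing.
It also fails if it takes over 56 s, if anything falls off the work surface, if the arm or the gripper's body presses on something with over 40 N, if the wrist force passes 120 N, or if a joint passes its speed limit or range.

## Working session

There is one attempt and no reset: what is moved stays moved. The work goes in short steps, Python scripts to look and compute and a tool call to move; the robot and the scene stay as the last step left them, time stands still between calls to the robot, and variables do not carry over. Pictures are saved under pics/ and viewed, at most 10 in all, crops included, and the job is handed in when it is done.

Besides the shell and the picture viewer there is one more tool, called as name(argument=value, ...) on one line, values as JSON. jog_arm: Moves the arm, as the interface text tells. Its arguments: {"type":"object","properties":{"translation":{"type":"array","items":{"type":"array","items":{"type":"number"}}},"rotation":{"type":"array","items":{"type":"array","items":{"type":"number"}}},"claw":{"type":"array","items":{"type":"number"}}},"required":["translation","rotation","claw"]}

```bash
mkdir -p pics; cat > h.py <<'E'
import numpy as np, cv2
from cell import ctrl, grab_frame, calibration
def ray(name,uv):
    c=calibration(name);K=np.array(c["intrinsics"]);k=c["k1"]
    p=np.array([(uv[0]-K[0,2])/K[0,0],(uv[1]-K[1,2])/K[1,1]]);q=p.copy()
    for _ in range(20): q=p/(1+k*(q@q))
    R=np.array(c["R"]);t=np.array(c["t"]);return -R.T@t, R.T@np.array([q[0],q[1],1])
def onz(name,uv,z):
    o,d=ray(name,uv);return o+d*(z-o[2])/d[2]
def proj(name,X):
    c=calibration(name);K=np.array(c["intrinsics"]);x=np.array(c["R"])@X+np.array(c["t"]);p=x[:2]/x[2]
    p=p*(1+c["k1"]*(p@p));return K[0,0]*p[0]+K[0,2],K[1,1]*p[1]+K[1,2]
E
python3 - <<'E'
from h import *
for n in("scene","top"):
    cv2.imwrite(f"pics/{n}0.png",grab_frame(n)[:,:,::-1]); c=calibration(n); print(n,-np.array(c["R"]).T@c["t"])
print(ctrl.state())
E
```

```text
scene [ 1.09836264 -0.15783317  0.96128448]
top [ 0.45600565 -0.02151621  1.22999146]
{'clock': 0.1, 'joint_positions': array([ 1.15691046,  0.47769532,  0.02232661,  1.55632066, -0.01149134,
        1.10929978, -0.08305304]), 'qvel': array([-0.00062436, -0.00254852,  0.00128294, -0.00356957,  0.00250106,
        0.00136488,  0.00223069]), 'effort': array([ 5.22269227e-03, -5.84088743e+01,  1.54071473e+00, -2.73313504e+01,
       -5.41163469e-02,  1.31012910e-02,  5.78457252e-05]), 'tool_pos': array([ 0.20304118, -0.64318188,  0.22180695]), 'tool_rot': array([-3.10338757e+00, -4.78353869e-01,  5.59009165e-04]), 'ft_force': array([ 0.20066044, -0.13045248,  0.63158034]), 'wrist_torque': array([-0.00294   , -0.00337276,  0.00850342]), 'gripper_force': 0.0, 'opening': 0.08766587680906525}
```

View pics/top0.png

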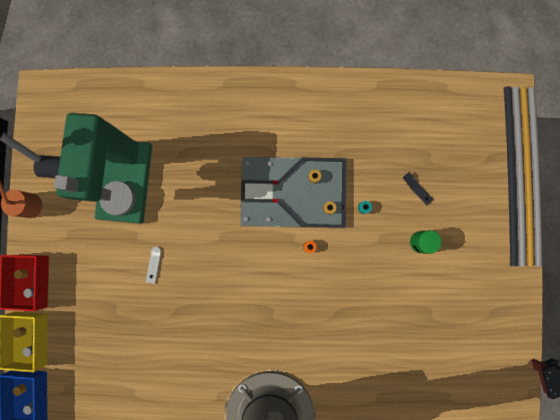

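View pics/scene0.png

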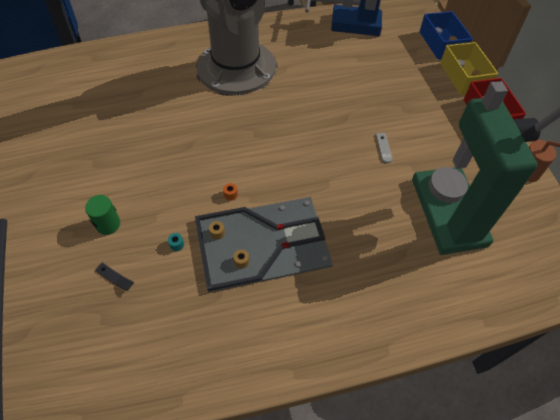

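The top view shows brass bushes at (315,176) and (330,208). The lookalikes are turquoise at (365,207) and orange at (310,247). The tray spans (241-347,157-228), with its slot pointing left (world +y). I choose the two brass ones on the apron and will check them in a crop.

```bash
python3 - <<'E'
from h import *
im=cv2.imread("pics/top0.png")
cv2.imwrite("pics/crop.png",cv2.resize(im[145:265,230:385],None,fx=5,fy=5,interpolation=cv2.INTER_CUBIC))
for n in("top","scene"):
    im=cv2.imread(f"pics/{n}0.png");hsv=cv2.cvtColor(im,cv2.COLOR_BGR2HSV)
    x0,x1,y0,y1=(235,352,150,235) if n=="top" else (190,335,195,290)
    roi=np.zeros(im.shape[:2],np.uint8);roi[y0:y1,x0:x1]=255
    def blobs(lo,hi,amin):
        m=cv2.inRange(hsv,lo,hi)&roi
        cs,_=cv2.findContours(m,cv2.RETR_EXTERNAL,cv2.CHAIN_APPROX_NONE);return [c for c in cs if cv2.contourArea(c)>amin]
    for nm,lo,hi,z in(("brass",(15,120,110),(30,255,255),.038),("red",(0,150,60),(8,255,255),.02),("white",(0,0,130),(180,60,255),.01)):
        for c in blobs(lo,hi,4 if nm=="red" else 30):
            (u,v),r=cv2.minEnclosingCircle(c);M=cv2.moments(c);b=(M["m10"]/M["m00"],M["m01"]/M["m00"])
            print(n,nm,np.round((u,v,r),1),"centroid",np.round(b,1),onz(n,b,z).round(4),cv2.contourArea(c), (cv2.boxPoints(cv2.minAreaRect(c)).round(1).tolist() if nm!="brass" else ""))
    # tray outline: low-saturation region
    m=cv2.inRange(hsv,(0,0,0),(180,255,255))&roi
    m=cv2.bitwise_and(m,cv2.bitwise_not(cv2.inRange(hsv,(8,70,60),(16,255,255))))
E
```

```text
top brass [329.  207.    6.7] centroid [329.2 207.2] [ 0.5509 -0.1485  0.038 ] 115.5 
top brass [293.  216.5  60.6] centroid [283.6 228.3] [ 0.4947 -0.0303  0.038 ] 880.0 
top brass [314.5 176.    6.8] centroid [314.2 175.7] [ 0.6332 -0.109   0.038 ] 114.5 
top brass [313.5 154.   37.7] centroid [315.3 153.3] [ 0.6931 -0.1116  0.038 ] 483.5 
top red [274.5 200.    2.7] centroid [274.9 200. ] [ 0.5698 -0.0065  0.02  ] 8.5 [[272.0, 199.0], [277.0, 199.0], [277.0, 201.0], [272.0, 201.0]]
top red [275.  182.    2.2] centroid [274.8 182. ] [ 0.6178 -0.0058  0.02  ] 5.5 [[273.0, 181.0], [277.0, 181.0], [277.0, 183.0], [273.0, 183.0]]
top white [263.  194.5   9.7] centroid [266.5 195.3] [0.5832 0.0162 0.01  ] 63.0 [[254.0, 198.0], [254.0, 190.0], [272.0, 190.0], [272.0, 198.0]]
scene brass [241.  256.    7.3] centroid [240.9 256.2] [ 0.6371 -0.1114  0.038 ] 133.0 
scene brass [216.  228.    7.1] centroid [216.  227.4] [ 0.5545 -0.1513  0.038 ] 118.5 
scene red [285.  244.5   2.5] centroid [285.  244.5] [ 0.6222 -0.0092  0.02  ] 12.0 [[283.0, 243.0], [287.0, 243.0], [287.0, 246.0], [283.0, 246.0]]
scene red [280.5 226.5   2.9] centroid [280.4 225.9] [ 0.5733 -0.0076  0.02  ] 14.5 [[278.0, 224.0], [283.0, 224.0], [283.0, 228.0], [278.0, 228.0]]
scene white [291.  231.    6.4] centroid [288.8 231.1] [0.5854 0.0094 0.01  ] 42.5 [[284.20001220703125, 228.89999389648438], [295.79998779296875, 226.10000610351562], [297.5, 233.10000610351562], [286.0, 236.0]]
```

View pics/crop.png

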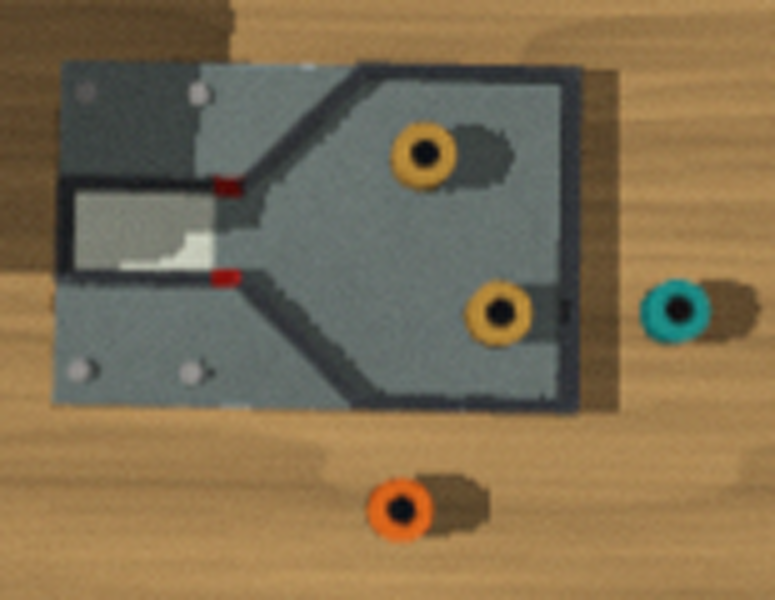

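The crop confirms the two plain brass bushes on the apron, at crop (499,313) = bush_a and (424,155) = bush_b. The red blocks are at (228,187) and (227,279), and the slot's inner end is at x≈75. Next I work out the tray pose.

```bash
python3 - <<'E'
from h import *
f=lambda c:(230+(c[0]-2)/5,145+(c[1]-2)/5)
# tray pts (m): crop px
P=[((.144,-.093,.01),None)]
L=[("redR top-left(50,-y)",(214,181),(.050,-.0245)),]
pts={"apron TR out":((581,67),.02),"apron BR out":((579,411),.02),"slot end in top":((75,191),.01),"slot end in bot":((75,271),.01),"left TL":((61,63),.01),"left BL":((53,406),.01),
"gate- in":((229,194),.02),"gate+ in":((227,271),.02),"gate- mouth":((243,188),.02),"gate+ mouth":((241,279),.02)}
for k,(c,z) in pts.items(): print(k,onz("top",f(c),z).round(4),onz("top",f(c),.02).round(4))
E
```

```text
apron TR out [ 0.6849 -0.1948  0.02  ] [ 0.6849 -0.1948  0.02  ]
apron BR out [ 0.501  -0.1935  0.02  ] [ 0.501  -0.1935  0.02  ]
slot end in top [0.6163 0.0754 0.01  ] [0.6149 0.0747 0.02  ]
slot end in bot [0.5731 0.0747 0.01  ] [0.5722 0.0739 0.02  ]
left TL [0.6858 0.0843 0.01  ] [0.684  0.0835 0.02  ]
left BL [0.5007 0.0852 0.01  ] [0.5004 0.0843 0.02  ]
gate- in [ 0.6142 -0.0073  0.02  ] [ 0.6142 -0.0073  0.02  ]
gate+ in [ 0.5731 -0.0068  0.02  ] [ 0.5731 -0.0068  0.02  ]
gate- mouth [ 0.6175 -0.0147  0.02  ] [ 0.6175 -0.0147  0.02  ]
gate+ mouth [ 0.5689 -0.0143  0.02  ] [ 0.5689 -0.0143  0.02  ]
```

jog_arm(translation=[[0.75,0.9,0],[0.75,0.9,0],[0.75,0.9,0],[0.75,0.9,0],[0.75,0.9,0],[0.75,0.9,0],[0.75,0.9,0],[0.75,0.9,0],[0.75,0.9,0],[0.75,0.9,0],[0.75,0.9,0],[0.75,0.9,0]], rotation=[[0,0,0.38],[0,0,0.38],[0,0,0.38],[0,0,0.38],[0,0,0.38],[0,0,0.38],[0,0,0.38],[0,0,0.38],[0,0,0.38],[0,0,0.38],[0,0,0.38],[0,0,0.38]], claw=[0.23,0.23,0.23,0.23,0.23,0.23,0.23,0.23,0.23,0.23,0.23,0.23])

```text
clock: 1.3
tool_pos: [0.3845, -0.4262, 0.2227]
tool_rot: [2.796, 1.432, 0.0]
ft_force: [-0.5, -0.6, 0.9]
opening: 0.0199
gripper_force: 0.0
```

jog_arm(translation=[[0.75,0.9,0],[0.75,0.9,0],[0.75,0.9,0],[0.75,0.9,0],[0.75,0.9,0],[0.75,0.9,0],[0.75,0.9,0],[0.75,0.9,0],[0.75,0.9,0],[0.75,0.9,0],[0.75,0.9,0],[0,0,0]], rotation=[[0,0,0.38],[0,0,0.38],[0,0,0.38],[0,0,0.38],[0,0,0.38],[0,0,0.38],[0,0,0.38],[0,0,0.38],[0,0,0.38],[0,0,0.38],[0,0,0.38],[0,0,0.32]], claw=[0.23,0.23,0.23,0.23,0.23,0.23,0.23,0.23,0.23,0.23,0.23,0.23])

```text
clock: 2.5
tool_pos: [0.5512, -0.225, 0.2228]
tool_rot: [-2.211, -2.232, -0.004]
ft_force: [0.6, -0.3, -0.8]
opening: 0.0203
gripper_force: 0.0
```

```bash
python3 - <<'E'
from h import *
s=ctrl.state();print(s["tool_pos"],s["tool_rot"],s["clock"],s["opening"])
np.savez("w1.npz",p=s["tool_pos"],r=s["tool_rot"])
cv2.imwrite("pics/w1.png",grab_frame("wrist")[:,:,::-1]);print(calibration("wrist"))
E
```

```text
[ 0.55118598 -0.22502588  0.22281593] [-2.210644   -2.23182957 -0.00395662] 2.5 0.02029734437191565
{'intrinsics': array([[338.67637753,   0.        , 277.9038494 ],
       [  0.        , 338.67637753, 208.20987685],
       [  0.        ,   0.        ,   1.        ]]), 'k1': 4.650866216489619e-05, 'hand_eye': array([[ 1.61882269e-04, -9.56313545e-01, -2.92342910e-01,
         7.96549787e-02],
       [ 9.99999719e-01,  3.68752262e-04, -6.52523294e-04,
        -1.17432995e-04],
       [ 7.31818974e-04, -2.92342723e-01,  9.56313336e-01,
        -1.62879246e-01],
       [ 0.00000000e+00,  0.00000000e+00,  0.00000000e+00,
         1.00000000e+00]])}
```

View pics/w1.png

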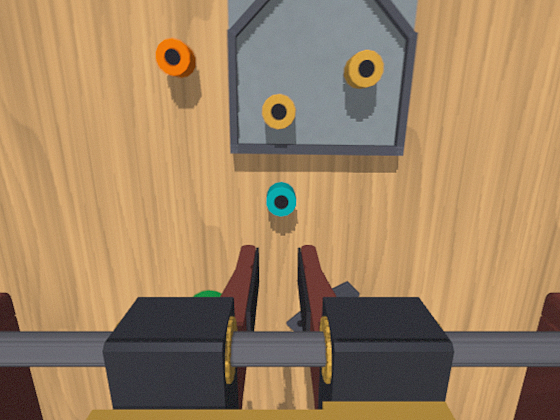

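The wrist view shows bush_a at (279,111), bush_b at (366,69), the turquoise decoy at (281,200) and the orange one at (174,57). The tray corner pixels are about (230,153) and (403,153).

```bash
cat >> h.py <<'E'
from scipy.spatial.transform import Rotation as Ro
def wonz(uv,z,p,r):
    c=calibration("wrist");K=np.array(c["intrinsics"]);H=np.array(c["hand_eye"])
    d=np.array([(uv[0]-K[0,2])/K[0,0],(uv[1]-K[1,2])/K[1,1],1]);R=Ro.from_rotvec(r).as_matrix()
    o=R@H[:3,3]+p;d=R@H[:3,:3]@d;return o+d*(z-o[2])/d[2]
def blobs(im,lo,hi,amin):
    m=cv2.inRange(cv2.cvtColor(im,cv2.COLOR_BGR2HSV),lo,hi)
    cs,_=cv2.findContours(m,cv2.RETR_EXTERNAL,cv2.CHAIN_APPROX_NONE);return [c for c in cs if cv2.contourArea(c)>amin]
E
python3 - <<'E'
from h import *
w=np.load("w1.npz");p,r=w["p"],w["r"]
im=cv2.imread("pics/w1.png")
# dark bore mark on tops, by pixel
g=im.max(2)
for nm,(u,v),z in(("a",(279,111),.038),("b",(366,69),.038),("turq",(281,201),.028),("orange",(172,57),.028)):
    m=np.zeros(g.shape,np.uint8);cv2.circle(m,(u,v),11,255,-1);m&=(g<60).astype(np.uint8)*255
    M=cv2.moments(m,True);c=(M["m10"]/M["m00"],M["m01"]/M["m00"]);print(nm,np.round(c,1),wonz(c,z,p,r).round(4))
for nm,c in(("BL out",(231,147)),("BR out",(404,147)),("L mid",(229,30)),("R mid",(415,32))): print(nm,wonz(c,.02,p,r).round(4))
for n in("top","scene"):
    im=cv2.imread(f"pics/{n}0.png");
    for c in blobs(im,(80,120,60),(95,255,255),30):
        M=cv2.moments(c);print(n,"turq",onz(n,(M["m10"]/M["m00"],M["m01"]/M["m00"]),.026).round(4),cv2.contourArea(c))
E
```

```text
a [278.5 111.3] [ 0.551  -0.1513  0.038 ]
b [366.1  68. ] [ 0.6342 -0.1107  0.038 ]
turq [280.9 201.6] [ 0.5547 -0.2467  0.028 ]
orange [172.   56.4] [ 0.447  -0.1011  0.028 ]
BL out [ 0.5006 -0.1888  0.02  ]
BR out [ 0.6858 -0.187   0.02  ]
L mid [ 0.5021 -0.0759  0.02  ]
R mid [ 0.6834 -0.0759  0.02  ]
top turq [ 0.5541 -0.2436  0.026 ] 111.5
scene turq [ 0.56   -0.2452  0.026 ] 142.0
```

jog_arm(translation=[[0.83,0.75,0],[0.83,0.75,0],[0.83,0.75,0],[0.83,0.75,0],[0.83,0.75,0],[0,0,-1],[0,0,-1],[0,0,-1],[0,0,-1],[0,0,-1],[0,0,-1],[0,0,-1]], rotation=[[0,0,0],[0,0,0],[0,0,0],[0,0,0],[0,0,0],[0,0,0],[0,0,0],[0,0,0],[0,0,0],[0,0,0],[0,0,0],[0,0,0]], claw=[0.27,0.27,0.27,0.27,0.27,0.27,0.27,0.27,0.27,0.27,0.27,0.27])

```text
clock: 3.75
tool_pos: [0.6314, -0.1547, 0.0817]
tool_rot: [2.221, 2.221, -0.001]
ft_force: [0.4, -0.0, 1.1]
opening: 0.0234
gripper_force: 0.0
```

jog_arm(translation=[[0,0,0]], rotation=[[0,0,-0.07]], claw=[0.27])

```text
clock: 3.85
tool_pos: [0.6292, -0.1545, 0.0797]
tool_rot: [-2.23, -2.207, 0.005]
ft_force: [0.4, -1.1, 0.5]
opening: 0.0239
gripper_force: 0.0
```

```bash
python3 - <<'E'
from h import *
s=ctrl.state();print(s["tool_pos"],s["tool_rot"],s["clock"],s["opening"])
np.savez("w2.npz",p=s["tool_pos"],r=s["tool_rot"])
cv2.imwrite("pics/w2.png",grab_frame("wrist")[:,:,::-1])
E
```

```text
[ 0.62923928 -0.15447723  0.07965549] [-2.22955122 -2.20716437  0.00515418] 3.85 0.023933583475998586
```

View pics/w2.png

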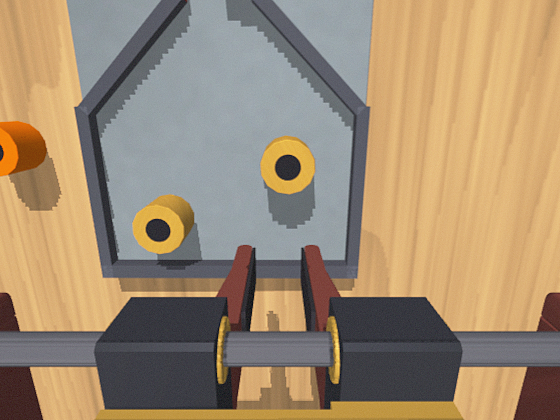

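The wrist view shows bush_b's bore at (288,167) just ahead of the fingertips, bush_a's bore at (158,230), and the funnel knees at about (77,107) and (368,107).

```bash
python3 - <<'E'
from h import *
w=np.load("w2.npz");p,r=w["p"],w["r"]
im=cv2.imread("pics/w2.png");g=im.max(2)
for nm,(u,v) in(("a",(158,230)),("b",(288,167))):
    m=np.zeros(g.shape,np.uint8);cv2.circle(m,(u,v),18,255,-1);m&=(g<60).astype(np.uint8)*255
    M=cv2.moments(m,True);c=(M["m10"]/M["m00"],M["m01"]/M["m00"]);print(nm,np.round(c,1),wonz(c,.038,p,r).round(4))
for nm,c in(("kneeL",(77,107)),("kneeR",(369,107)),("botL",(104,268)),("botR",(357,266)),("inL",(118,261)),("funL@40",(152,33)),("funR@40",(300,33))): print(nm,wonz(c,.02,p,r).round(4))
print(Ro.from_rotvec(r).as_matrix().round(4))
E
```

```text
a [157.6 229.6] [ 0.5512 -0.1511  0.038 ]
b [287.5 167. ] [ 0.635  -0.1111  0.038 ]
kneeL [ 0.5025 -0.0749  0.02  ]
kneeR [ 0.6867 -0.0767  0.02  ]
botL [ 0.5016 -0.1873  0.02  ]
botR [ 0.6856 -0.187   0.02  ]
inL [ 0.5127 -0.1818  0.02  ]
funL@40 [ 0.555  -0.0333  0.02  ]
funR@40 [ 0.643  -0.0342  0.02  ]
[[ 1.010e-02  9.999e-01 -5.400e-03]
 [ 9.999e-01 -1.010e-02  8.000e-04]
 [ 7.000e-04 -5.400e-03 -1.000e+00]]
```

jog_arm(translation=[[0.29,0.1,-0.9],[0,0,-0.9],[0,0,-0.9],[0,0,0],[0,0,0]], rotation=[[0,0,0],[0,0,0],[0,0,0],[0,0,0],[0,0,0]], claw=[0.27,0.27,0.27,0.27,0.27])

```text
clock: 4.4
tool_pos: [0.6365, -0.1526, 0.0278]
tool_rot: [-2.231, -2.21, 0.001]
ft_force: [-0.4, 0.6, -0.7]
opening: 0.0237
gripper_force: 0.0
```

jog_arm(translation=[[-0.05,0.4,-0.1],[0,0.4,0],[0,0.4,0],[-0.2,0.36,0],[-0.2,0.36,0],[-0.2,0.36,0],[-0.2,0.36,0],[-0.2,0.36,0],[-0.2,0.36,0],[-0.2,0.36,0],[-0.2,0.36,0],[0,0,0]], rotation=[[0,0,0],[0,0,0],[0,0,0],[0,0,0],[0,0,0],[0,0,0],[0,0,0],[0,0,0],[0,0,0],[0,0,0],[0,0,0],[0,0,0]], claw=[0.27,0.27,0.27,0.27,0.27,0.27,0.27,0.27,0.27,0.27,0.27,0.27])

```text
clock: 5.6
tool_pos: [0.6032, -0.0694, 0.0266]
tool_rot: [-2.229, -2.212, 0.0]
ft_force: [0.8, 0.2, 0.0]
opening: 0.0235
gripper_force: 0.1
```

```bash
python3 - <<'E'
from h import *
s=ctrl.state();print(s["tool_pos"],s["ft_force"],s["opening"])
np.savez("w3.npz",p=s["tool_pos"],r=s["tool_rot"])
cv2.imwrite("pics/w3.png",grab_frame("wrist")[:,:,::-1])
E
```

```text
[ 0.60320261 -0.06935343  0.02664294] [0.76486542 0.24633549 0.03754674] 0.023494553708434562
```

View pics/w3.png

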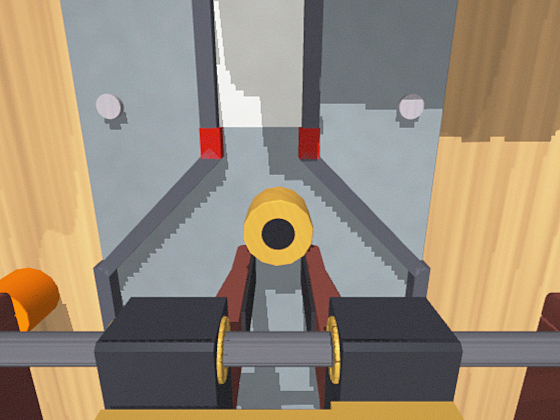

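The bush nests between the fingertips, with its bore at (278,234). The red blocks are at (211,143) and (309,143), and their inner edges are at about 223 and 299.

```bash
cat >> h.py <<'E'
def look(fn,guess,rad=20):
    w=np.load(fn+".npz");p,r=w["p"],w["r"];im=cv2.imread(f"pics/{fn}.png");g=im.max(2)
    m=np.zeros(g.shape,np.uint8);cv2.circle(m,guess,rad,255,-1);m&=(g<60).astype(np.uint8)*255
    M=cv2.moments(m,True);c=(M["m10"]/M["m00"],M["m01"]/M["m00"]);print("bush",np.round(c,1),wonz(c,.038,p,r).round(4))
    for c in blobs(im,(0,150,120),(4,255,255),100)+[]:
        b=cv2.boundingRect(c);print("red box",b,[wonz(q,.02,p,r)[:2].round(4).tolist() for q in((b[0],b[1]),(b[0]+b[2],b[1]),(b[0],b[1]+b[3]),(b[0]+b[2],b[1]+b[3]))])
E
python3 - <<'E'
from h import *
look("w3",(278,234))
E
```

```text
bush [277.8 233.5] [ 0.6031 -0.0487  0.038 ]
red box (299, 128, 21, 31) [[0.6138, -0.0007], [0.6241, -0.0007], [0.614, -0.0158], [0.6245, -0.0159]]
red box (199, 127, 23, 32) [[0.565, 0.0002], [0.5762, 0.0001], [0.5638, -0.0154], [0.5754, -0.0155]]
```

jog_arm(translation=[[-0.13,0.2,0],[-0.13,0.2,0],[-0.13,0.2,0],[0,0,0],[0,0,0]], rotation=[[0,0,0],[0,0,0],[0,0,0],[0,0,0],[0,0,0]], claw=[0.27,0.27,0.27,0.27,0.27])

```text
clock: 6.15
tool_pos: [0.5958, -0.0586, 0.0265]
tool_rot: [-2.231, -2.211, 0.0]
ft_force: [0.8, -0.9, -0.8]
opening: 0.0236
gripper_force: 0.0
```

```bash
python3 - <<'E'
from h import *
s=ctrl.state();print(s["tool_pos"],s["ft_force"],s["opening"])
np.savez("w4.npz",p=s["tool_pos"],r=s["tool_rot"])
cv2.imwrite("pics/w4.png",grab_frame("wrist")[:,:,::-1]);look("w4",(278,234))
E
```

```text
[ 0.59579545 -0.05862955  0.02650824] [ 0.838196   -0.90981089 -0.83574547] 0.02361238374236866
bush [276.9 232.4] [ 0.5953 -0.0374  0.038 ]
red box (312, 150, 22, 30) [[0.613, -0.0007], [0.624, -0.0008], [0.6134, -0.0159], [0.6246, -0.016]]
red box (216, 148, 22, 31) [[0.5654, 0.0007], [0.5763, 0.0006], [0.5644, -0.0149], [0.5756, -0.015]]
```

jog_arm(translation=[[-0.04,0.3,0],[0,0.36,0],[0,0.36,0],[0,0.36,0],[0,0.36,0],[0,0.36,0],[0,0.36,0],[0,0.36,0],[0,0.36,0],[0,0.36,0],[0,0.36,0],[0,0,0]], rotation=[[0,0,0],[0,0,0],[0,0,0],[0,0,0],[0,0,0],[0,0,0],[0,0,0],[0,0,0],[0,0,0],[0,0,0],[0,0,0],[0,0,0]], claw=[0.27,0.27,0.27,0.27,0.27,0.27,0.27,0.27,0.27,0.27,0.27,0.27])

```text
clock: 7.4
tool_pos: [0.5954, 0.0207, 0.0267]
tool_rot: [-2.23, -2.212, -0.001]
ft_force: [0.0, 0.4, -0.0]
opening: 0.024
gripper_force: 0.0
```

jog_arm(translation=[[0,0.2,0],[0,0.2,0],[0,0.1,0],[0,0.1,0],[0,0,0]], rotation=[[0,0,0],[0,0,0],[0,0,0],[0,0,0],[0,0,0]], claw=[0.27,0.27,0.27,0.27,0.27])

```text
clock: 7.9
tool_pos: [0.5954, 0.0312, 0.0267]
tool_rot: [-2.232, -2.211, -0.0]
ft_force: [0.3, -1.5, -0.1]
opening: 0.0236
gripper_force: 0.6
```

```bash
python3 - <<'E'
from h import *
s=ctrl.state();print(s["tool_pos"],s["ft_force"],s["opening"])
np.savez("w5.npz",p=s["tool_pos"],r=s["tool_rot"])
cv2.imwrite("pics/w5.png",grab_frame("wrist")[:,:,::-1]);look("w5",(278,234))
E
```

```text
[0.59541261 0.03119605 0.02666363] [ 0.31034866 -1.53494338 -0.13404497] 0.023567773449279697
bush [277.6 233.7] [0.5953 0.0518 0.038 ]
```

jog_arm(translation=[[0,0.1,0],[0,0.1,0],[0,0,0]], rotation=[[0,0,0],[0,0,0],[0,0,0]], claw=[0.27,0.27,0.27])

```text
clock: 8.25
tool_pos: [0.5954, 0.0353, 0.0267]
tool_rot: [-2.232, -2.211, -0.0]
ft_force: [0.4, -1.6, -0.2]
opening: 0.0241
gripper_force: 0.7
```

jog_arm(translation=[[0,0.1,0],[0,0,0]], rotation=[[0,0,0],[0,0,0]], claw=[0.27,0.27])

```text
clock: 8.45
tool_pos: [0.5954, 0.0364, 0.0267]
tool_rot: [2.232, 2.21, -0.001]
ft_force: [0.3, -2.9, 0.7]
opening: 0.0235
gripper_force: 1.5
```

jog_arm(translation=[[0,0.1,0],[0,0,0]], rotation=[[0,0,0],[0,0,0]], claw=[0.27,0.27])

```text
clock: 8.65
tool_pos: [0.5955, 0.0368, 0.0268]
tool_rot: [2.233, 2.208, -0.003]
ft_force: [-0.2, -6.9, 3.3]
opening: 0.0241
gripper_force: 3.2
```

jog_arm(translation=[[0,-0.6,0],[0,-0.6,0],[0,-0.6,0],[0,0,0.9],[0,0,0.9],[0,0,0.9],[0,0,0]], rotation=[[0,0,0],[0,0,0],[0,0,0],[0,0,0],[0,0,0],[0,0,0],[0,0,0]], claw=[0.27,0.27,0.27,0.27,0.27,0.27,0.27])

```text
clock: 9.35
tool_pos: [0.5971, 0.0024, 0.0828]
tool_rot: [2.231, 2.208, 0.005]
ft_force: [0.9, 0.5, -0.4]
opening: 0.0234
gripper_force: 0.0
```

```bash
python3 - <<'E'
from h import *
s=ctrl.state();print(s["tool_pos"],s["ft_force"],s["opening"])
np.savez("w6.npz",p=s["tool_pos"],r=s["tool_rot"])
cv2.imwrite("pics/w6.png",grab_frame("wrist")[:,:,::-1])
E
```

```text
[0.59711314 0.00240245 0.08277811] [ 0.89927375  0.54374898 -0.38659648] 0.023439876733834887
```

View pics/w6.png

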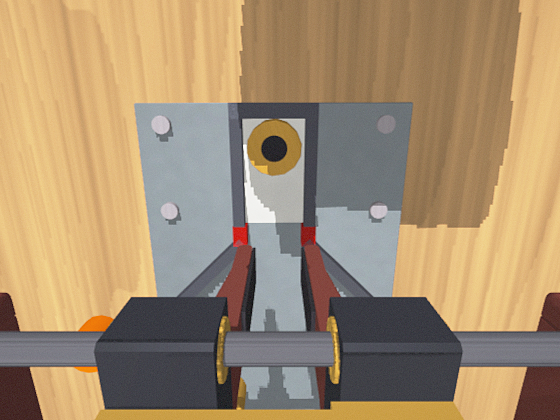

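The first bush stands upright against the slot's end, bore at (274,148). Now for bush_a.

jog_arm(translation=[[-0.23,-0.96,0],[-0.23,-0.96,0],[-0.23,-0.96,0],[-0.23,-0.96,0],[-0.23,-0.96,0],[-0.23,-0.96,0],[-0.23,-0.96,0],[-0.23,-0.96,0],[-0.23,-0.96,0],[-0.23,-0.96,0],[0,0,0],[0,0,0]], rotation=[[0,0,0],[0,0,0],[0,0,0],[0,0,0],[0,0,0],[0,0,0],[0,0,0],[0,0,0],[0,0,0],[0,0,0],[0,0,0],[0,0,0]], claw=[0.27,0.27,0.27,0.27,0.27,0.27,0.27,0.27,0.27,0.27,0.27,0.27])

```text
clock: 10.6
tool_pos: [0.5489, -0.1887, 0.0798]
tool_rot: [-2.232, -2.209, 0.0]
ft_force: [-0.2, 0.5, -0.5]
opening: 0.0238
gripper_force: 0.0
```

```bash
python3 - <<'E'
from h import *
s=ctrl.state();print(s["tool_pos"],s["tool_rot"],s["opening"])
np.savez("w7.npz",p=s["tool_pos"],r=s["tool_rot"])
cv2.imwrite("pics/w7.png",grab_frame("wrist")[:,:,::-1]);look("w7",(280,170),35)
E
```

```text
[ 0.54892435 -0.18872298  0.07976808] [-2.23210699e+00 -2.20871826e+00  1.47331709e-04] 0.023800084008794607
bush [282.2 175.6] [ 0.5517 -0.1507  0.038 ]
```

View pics/w7.png

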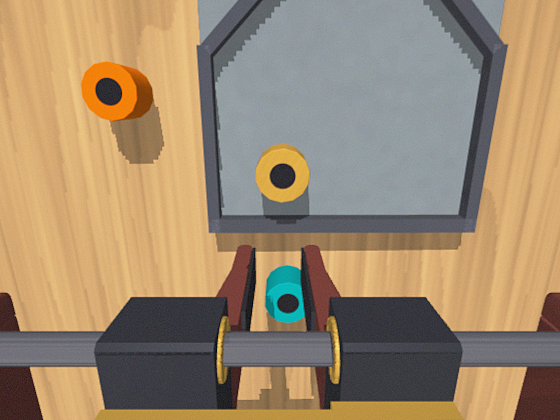

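Bush_a's bore is at (282,176), right ahead of the fingertips. The turquoise decoy at (287,300) is behind them, with about 30 mm of clearance.

jog_arm(translation=[[0.12,0,-0.9],[0,0,-0.9],[0,0,-0.88],[0,0,0],[0,0,0]], rotation=[[0,0,0],[0,0,0],[0,0,0],[0,0,0],[0,0,0]], claw=[0.27,0.27,0.27,0.27,0.27])

```text
clock: 11.15
tool_pos: [0.5521, -0.1877, 0.0271]
tool_rot: [-2.23, -2.212, -0.0]
ft_force: [0.6, 0.0, 1.3]
opening: 0.0237
gripper_force: 0.0
```

jog_arm(translation=[[0,0.4,-0.03],[0,0.3,0],[0,0.3,0],[0.145,0.36,0],[0.145,0.36,0],[0.145,0.36,0],[0.145,0.36,0],[0.145,0.36,0],[0.145,0.36,0],[0.145,0.36,0],[0.145,0.36,0],[0.145,0.36,0]], rotation=[[0,0,0],[0,0,0],[0,0,0],[0,0,0],[0,0,0],[0,0,0],[0,0,0],[0,0,0],[0,0,0],[0,0,0],[0,0,0],[0,0,0]], claw=[0.27,0.27,0.27,0.27,0.27,0.27,0.27,0.27,0.27,0.27,0.27,0.27])

```text
clock: 12.35
tool_pos: [0.5781, -0.1039, 0.0265]
tool_rot: [2.232, 2.21, -0.001]
ft_force: [-1.5, -4.7, 5.0]
opening: 0.0237
gripper_force: 3.0
```

jog_arm(translation=[[0.145,0.36,0],[0.145,0.36,0],[0.145,0.36,0],[0.145,0.36,0],[0.145,0.36,0],[0.1,0.3,0],[0,0,0],[0,0,0]], rotation=[[0,0,0],[0,0,0],[0,0,0],[0,0,0],[0,0,0],[0,0,0],[0,0,0],[0,0,0]], claw=[0.27,0.27,0.27,0.27,0.27,0.27,0.27,0.27])

```text
clock: 13.15
tool_pos: [0.5947, -0.0607, 0.0263]
tool_rot: [-2.23, -2.211, -0.003]
ft_force: [0.3, -0.3, -0.5]
opening: 0.0236
gripper_force: 0.2
```

```bash
python3 - <<'E'
from h import *
s=ctrl.state();print(s["tool_pos"],s["ft_force"],s["opening"])
np.savez("w8.npz",p=s["tool_pos"],r=s["tool_rot"])
cv2.imwrite("pics/w8.png",grab_frame("wrist")[:,:,::-1]);look("w8",(278,234))
E
```

```text
[ 0.59471851 -0.06068972  0.02625353] [ 0.34983899 -0.28310544 -0.4645326 ] 0.02355254787531818
bush [278.4 233.3] [ 0.5949 -0.0398  0.038 ]
red box (315, 146, 22, 30) [[0.6134, -0.0007], [0.6243, -0.0008], [0.6137, -0.0158], [0.6249, -0.0159]]
red box (218, 144, 21, 32) [[0.5654, 0.0006], [0.5758, 0.0006], [0.5645, -0.0154], [0.5751, -0.0155]]
```

jog_arm(translation=[[0,0.36,0],[0,0.36,0],[0,0.36,0],[0,0.36,0],[0,0.36,0],[0,0.36,0],[0,0.36,0],[0,0.2,0],[0,0.2,0],[0,0.1,0],[0,0,0],[0,0,0]], rotation=[[0,0,0],[0,0,0],[0,0,0],[0,0,0],[0,0,0],[0,0,0],[0,0,0],[0,0,0],[0,0,0],[0,0,0],[0,0,0],[0,0,0]], claw=[0.27,0.27,0.27,0.27,0.27,0.27,0.27,0.27,0.27,0.27,0.27,0.27])

```text
clock: 14.4
tool_pos: [0.5945, -0.0018, 0.0265]
tool_rot: [-2.232, -2.21, -0.0]
ft_force: [0.1, 0.3, 0.6]
opening: 0.0239
gripper_force: 0.1
```

jog_arm(translation=[[0,0.1,0],[0,0.1,0],[0,0,0]], rotation=[[0,0,0],[0,0,0],[0,0,0]], claw=[0.27,0.27,0.27])

```text
clock: 14.7
tool_pos: [0.5945, 0.0021, 0.0265]
tool_rot: [2.232, 2.21, -0.0]
ft_force: [-0.9, -0.6, -0.4]
opening: 0.0238
gripper_force: 0.7
```

jog_arm(translation=[[0,0.1,0],[0,0,0]], rotation=[[0,0,0],[0,0,0]], claw=[0.27,0.27])

```text
clock: 14.9
tool_pos: [0.5944, 0.0025, 0.0264]
tool_rot: [2.233, 2.209, -0.002]
ft_force: [0.2, -5.4, 0.9]
opening: 0.0236
gripper_force: 2.1
```

jog_arm(translation=[[0,0.07,0],[0,0,0]], rotation=[[0,0,0],[0,0,0]], claw=[0.27,0.27])

```text
clock: 15.1
tool_pos: [0.5944, 0.0026, 0.0264]
tool_rot: [2.233, 2.207, -0.004]
ft_force: [0.4, -7.3, 0.7]
opening: 0.0234
gripper_force: 2.9
```

Both bushes are seated (force rose to 7 N at the predicted spot). Backing off, rising and looking.

jog_arm(translation=[[0,-0.5,0],[0,-0.6,0],[0,-0.6,0],[0,0,0.9],[0,0,0.9],[0,0,0.9],[0,0,0.9],[0,0,0],[0,0,0]], rotation=[[0,0,0],[0,0,0],[0,0,0],[0,0,0],[0,0,0],[0,0,0],[0,0,0],[0,0,0],[0,0,0]], claw=[0.27,0.27,0.27,0.27,0.27,0.27,0.27,0.27,0.27])

```text
clock: 16.0
tool_pos: [0.5944, -0.029, 0.0983]
tool_rot: [2.233, 2.21, 0.0]
ft_force: [-0.3, -0.1, 0.0]
opening: 0.0236
gripper_force: 0.0
```

```bash
python3 - <<'E'
from h import *
s=ctrl.state();p,r=s["tool_pos"],s["tool_rot"];print(p,s["ft_force"])
im=grab_frame("wrist")[:,:,::-1].copy();cv2.imwrite("pics/w9.png",im)
g=im.max(2);m=(g<60).astype(np.uint8)
m[:, :240]=0;m[:,320:]=0;m[240:]=0
n,l,st,ce=cv2.connectedComponentsWithStats(m)
for i in range(1,n):
    if 200<st[i,4]<1500: print(st[i],wonz(ce[i],.038,p,r).round(4))
E
```

```text
[ 0.59439695 -0.02903083  0.09826537] [-0.25189098 -0.11205308  0.02633286]
[266  81  25  26 492] [0.5952 0.0571 0.038 ]
[266 138  23  23 418] [0.5943 0.0229 0.038 ]
```

View pics/w9.png

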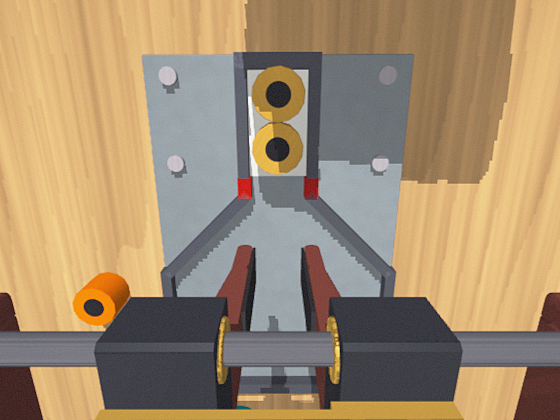

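The bores at (278,94) and (278,149) are 34.2 mm apart, so the bushes are touching, upright and in the slot. I'll rise a little more and hand in.

jog_arm(translation=[[0,0,0.9],[0,0,0.9],[0,0,0.9],[0,0,0.9],[0,0,0],[0,0,0],[0,0,0]], rotation=[[0,0,0],[0,0,0],[0,0,0],[0,0,0],[0,0,0],[0,0,0],[0,0,0]], claw=[0.27,0.27,0.27,0.27,0.27,0.27,0.27])

```text
clock: 16.75
tool_pos: [0.5934, -0.0287, 0.1687]
tool_rot: [-2.231, -2.209, 0.003]
ft_force: [0.1, 0.7, 0.3]
opening: 0.0237
gripper_force: 0.0
```

```bash
python3 -c "
from cell import ctrl
print(ctrl.hand_in())"
```

```text
the job is handed in; nothing more can be done
None
```

I swept bush_b through the gate to the slot's closed end, then bush_a in against it; both stand upright, the arm is clear, and the job was handed in at about 17 s.

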